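Find the stainer's hidden release and seat its cartridges

ROBOT

A 6-joint arm with a two-finger parallel gripper is mounted at the origin on a cart in front of the work surface, level with it; the furniture and walls round the work are solid. World frame = base frame: x ahead of the robot, y to its left, z up, the work surface at z = 0. Lengths are in m, angles in degrees, forces in N, time in s.
With the tool pointing down it reaches from about 0.35 to 0.975 m from the base axis. Payload 4.9 kg.
Tool frame: the origin (TCP) lies at the very end of the fingers, on their centre line; the grasp point (between the pads) lies 19 mm behind it; z points along the fingers, y is the direction in which the jaws open and shut (so a half turn about z gives the same grasp; the last joint's range is limited). The gripper opens to 85 mm and grips with 20 to 120 N. Pads are 22 mm wide; open, the fingers measure 114 mm over their backs; the gripper's body (76 mm by 85 mm) begins 54 mm behind the grasp point. The pads swing forward as they close: fully open they stand 13 mm farther back than shut.
Start: joints at [-73.109, 3.019, 92.412, -0, 84.569, -6.818], TCP at [0.251, -0.572, 0.208] pointing down, gripper open.
Joint ranges: [-172.51, 172.51], [-57.92, 126.97], [3.15, 148.05], [-58.71, 238.71], [5.1, 150.11], [-179.66, 179.66]. Speed limits (degrees/s): [147.25, 147.25, 180, 180, 180, 180].

INTERFACE

Orientations are given as [roll, pitch, yaw] about the fixed x, y, z axes, in that order (R = Rz(yaw) Ry(pitch) Rx(roll)).
In Python, from station import get_state, capture, camera_info, sign_off gives the robot as it stands.
- The arm moves only by the tool carry_out, never from a script. Its arguments are lists of equal length, an entry for each row: "turn": the turn, a rotation vector about the world's x, y, z in rad, a list of three; "dp": the shift along the world's x, y, z in mm, a list of three; "jaw": the opening, from 0 (shut) to 1 (fully open). A call has 1 to 5 rows; each row shifts and turns the commanded pose from where the row before left it; what a row does not reach is not made up. A row lasts 1/10 s, in which the tool goes at most 50 mm and 8.59 degrees, less where a joint would pass 70% of its speed; a pose out of reach is approached as far as the arm can. A call is refused whole if a number of a shift passes 50 or a number of a turn 0.15, either way. A call with a gripper value outside its range is refused whole. The fingers move at their own pace and stop on an object; "grip_force" is the grip in N (left out, the last holds). Time passes only in rows, so rows that do not move let the fingers close. It gives the time, the measured TCP pose, the force and the opening at its end, in the units of the state.
- get_state(): the state, without advancing time (a new reading comes with each control period).
- capture(name): name is "scene" or "top" or "wrist"; returns the picture (400x640x3 uint8, red, green, blue); there is no depth.
- camera_info(name): a dict with "fx", "fy", "cx", "cy" (pixels), "k1" (the pictures are not rectified: a ray, as slopes to the right and down, at radius r is drawn at 1 + k1 r^2 times it, then the intrinsics apply), "R" (3x3) and "t" (3): a world point X has camera coordinates R X + t. Camera axes: x right, y down, z forward; pixel columns grow to the right and rows downward; lengths in m; the calibration is good to about 2 mm. A picture is of the moment at which its call begins: read the wrist's pose just before it. camera_info takes no time and is no camera call; for the wrist camera it gives the pose at the moment of the call.
- sign_off(): hands the job in, once; it reports no verdict.
The state is a dict: "time": time; "q": joint angles; "qd": joint speeds; "effort": joint torques, N m; "tcp_pos": TCP position; "tcp_rot": TCP orientation; "wrist_force": force on the tool from outside, world axes, zero at the start; "wrist_torque": the same for the moment, N m; "opening": opening from 0.0 (shut) to 1.0 (fully open).
Only numpy, scipy, OpenCV 4.12 (cv2) and the standard library are available. Lean on these libraries where they do the work, as an engineer would, in place of code of your own. Each camera call takes 0.05 s, during which the arm holds its last target.

TASK

Two new cartridges were only dropped into the drawer of the small bench stainer and stand too high. The drawer has no handle: its release is one of the four identical flush plates across the rear of the stainer's top, so feel along them with a fingertip for the one that gives and press it to let the drawer spring out, press both cartridges down fully home, then push the drawer shut until it stays latched. Press and push only: do not pull a cartridge up, and leave the other things where they are.

Things in the scene. Friction and masses are not known exactly. Their poses are not given: they have to be found in the camera images.
- stainer: Bench slide stainer (light grey housing, off-white deck and drawer front), fixed on the worktop, z up, drawer side to its own -x. Origin on the worktop; housing x -0.068 to +0.062, y -0.086 to +0.086, flat top deck at z 0.088. Front half of the deck: clear window. Rear half: four flush off-white plates in a row across y.
- plate_row (a point): Middle of the row of four identical off-white plates, on the deck (stainer x +0.032, y 0, z 0.088; axes as the stainer). Each is 44 mm (x) x 36 mm (y), level with the deck, 2 mm gaps; centres at y +0.057, +0.019, -0.019, -0.057. One, not known which, is the sprung drawer release; three are rigid blanks. Press within one plate's outline: neighbours do not give.
- release (a joint): How far the release plate is in (m): 0 flush, 0.006 at its stop. Sprung: gives from 3 N, 6 N at the stop, comes back by itself; the drawer is let go at about 0.004. Does not tell which plate it is. It also dips briefly as the drawer latches.
- drawer (a joint): Drawer (m): 0 shut and latched, 0.072 fully out, straight along the stainer's -x. A 2 to 4 N spring drives it out in about half a second once released; no handle. To latch, push it in to about -0.001 (hard stop -0.004); takes up to about 12 N; it then rests at about 0.
- drawer_front (a point): Middle of the flat outer face of the drawer's front plate, 45 mm above the worktop; moves with the drawer (shut: stainer x -0.079, y 0). Plate 160 mm wide (y), z 0.010 to 0.074, 6 mm thick. Axes as the stainer.
- cartridge_left_top (a point): Centre of the flat top of the left (+y) off-white cartridge, 46 mm (x) x 62 mm (y), two round caps flush in it; moves along. Seated it is 56 mm above the worktop, 18 mm below the drawer front's upper edge. With the drawer out at stainer x -0.116, y +0.037; under the housing's window while shut.
- cartridge_right_top (a point): The same for the right cartridge, stainer y -0.037.
- cartridge_left (a joint): Left cartridge (m), grows as it is pressed down: starts at 0 to 0.004 (8 to 12 mm too high), 0.012 is fully home on its stop. Moves at about 5 N, stays where it is left. Negative: pulled up.
- cartridge_right (a joint): The same for the right cartridge.
- microscope: Fixed microscope right of the stainer, about 0.40 m tall: an obstacle between the worktop's right side and the stainer. Its foot covers about world x 0.53 to 0.82, y -0.33 to -0.07, its head overhangs to about x 0.53: pass in front of it. Behind the stainer stands a slide cabinet 0.115 m tall, left of it (y above 0.165, x above 0.517) a white box 0.107 m tall.
- forceps: Plain steel forceps, 130 x 16 x 4 mm, lying across the window in the front half of the stainer's deck. To be left alone. Origin: middle of its underside.
- tube_rack: Clear desk rack with capped tubes, 52 x 147 x 88 mm, standing left of the stainer near the front of the worktop. To be left alone. Origin: middle of its underside.
- amber_bottle: Amber screw-cap bottle, 46 mm across, 85 mm tall, left of the rack. To be left alone. Origin: middle of its underside.
- beaker: Clear beaker, 66 mm across, 70 mm tall, far left. To be left alone. Origin: middle of its underside.
- slide_mailer: Small plastic slide mailer, 36 x 82 x 20 mm, lying right of the stainer in front of the microscope. To be left alone. Origin: middle of its underside.
- petri_dish: Closed petri dish, 91 mm across, 16 mm tall, right of the slide mailer. To be left alone. Origin: middle of its underside.
- glasses_case: Spectacle case, 60 x 158 x 37 mm, far right at the front. To be left alone. Origin: middle of its underside.
- tip_box: Pipette-tip box with clear lid, 79 x 115 x 71 mm, right of the microscope. To be left alone. Origin: middle of its underside.

How it is judged:
By the outcome, as a careful person would: the job done as asked, in the order asked, and still so for the second after the job is handed in, with the robot touching nothing.
It also fails if it takes over 54 s, if anything falls off the work surface, if the arm or the gripper's body presses on something with over 40 N, if the wrist force passes 120 N, or if a joint passes its speed limit or range.

## Working session

There is one attempt and no reset: what is moved stays moved. The work goes in short steps, Python scripts to look and compute and a tool call to move; the robot and the scene stay as the last step left them, time stands still between calls to the robot, and variables do not carry over. Pictures are saved under pics/ and viewed, and the job is handed in when it is done.

Besides the shell and the picture viewer there is one more tool, called by a JSON object that holds its "api" and its "payload", one argument or row to a line. carry_out: Moves the arm, as the interface text tells. Its arguments: {"type":"object","properties":{"turn":{"type":"array","items":{"type":"array","items":{"type":"number"}}},"dp":{"type":"array","items":{"type":"array","items":{"type":"number"}}},"jaw":{"type":"array","items":{"type":"number"}},"grip_force":{"type":"number"}},"required":["turn","dp","jaw"]}

```bash
ls; mkdir -p pics; python3 - <<'E'
from station import *
import cv2
print(get_state())
for n in ("scene","top"):
    im=capture(n); cv2.imwrite(f"pics/{n}0.png",im[:,:,::-1]); print(n,camera_info(n))
E
```

```text
pics
{'time': 0.0, 'q': array([-7.31115041e+01,  3.05941111e+00,  9.24916767e+01,  1.85081455e-04,
        8.45687303e+01, -6.81634009e+00]), 'qd': array([ 0.00724912, -0.07512297,  0.11191156, -0.07570679, -0.04759085,
       -0.09777092]), 'effort': array([-4.79882565e-04, -3.93680871e+01, -3.70178139e+01, -2.00533132e-04,
        7.14257068e-03,  2.41883580e-08]), 'tcp_pos': array([ 0.25108969, -0.57161425,  0.20624411]), 'tcp_rot': array([-1.79881051e+02, -1.44037704e-02,  2.37048033e+01]), 'wrist_force': array([ 0.04222852,  0.44746685, -0.12889738]), 'wrist_torque': array([-0.06021377,  0.01030488,  0.00895767]), 'opening': 0.9973672193239049}
scene {'fx': 514.8434279561608, 'fy': 514.8434279561608, 'cx': 324.5094799293192, 'cy': 184.61335878155708, 'k1': 0.01872020409198212, 'R': array([[ 0.65872551, -0.75215107,  0.01869394],
       [-0.45505721, -0.41807462, -0.7862166 ],
       [ 0.59916912,  0.50939412, -0.61766819]]), 't': array([-0.35680687,  0.32793988,  1.55228675])}
top {'fx': 362.1693719679925, 'fy': 362.1693719679925, 'cx': 330.04244371460777, 'cy': 197.7077678509973, 'k1': 0.014997884745620292, 'R': array([[-2.24276213e-02, -9.99748165e-01,  7.79479674e-04],
       [-9.96590697e-01,  2.22948554e-02, -7.94350169e-02],
       [ 7.93976340e-02, -2.55836067e-03, -9.96839742e-01]]), 't': array([0.00709312, 0.58925724, 1.39885942])}
```

View pics/scene0.png

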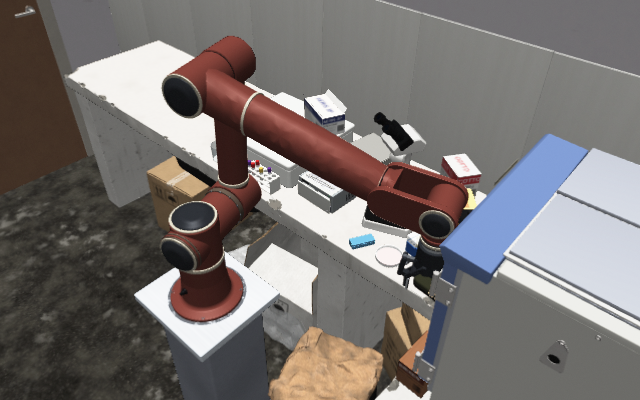

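View pics/top0.png

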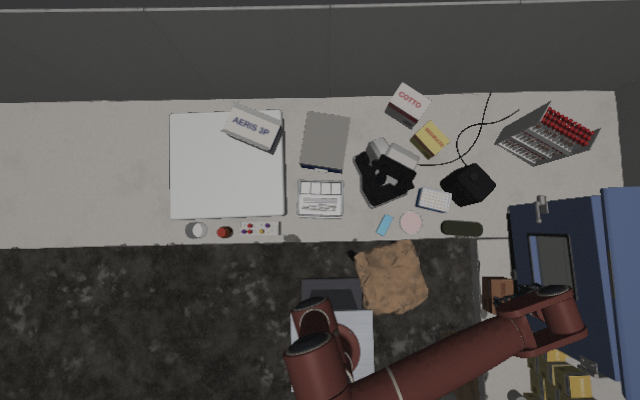

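```bash
cat > h.py <<'E'
import numpy as np
from station import camera_info
def proj(X,ci):
    c=ci["R"]@np.asarray(X,float)+ci["t"]; s=c[:2]/c[2]; s=s*(1+ci["k1"]*(s@s))
    return np.array([ci["fx"]*s[0]+ci["cx"],ci["fy"]*s[1]+ci["cy"]])
def cast(u,v,z,ci):
    d=np.array([(u-ci["cx"])/ci["fx"],(v-ci["cy"])/ci["fy"]]); s=d.copy()
    for _ in range(20): s=d/(1+ci["k1"]*(s@s))
    r=ci["R"].T@np.array([s[0],s[1],1]); o=-ci["R"].T@ci["t"]
    return o+r*(z-o[2])/r[2]
E
python3 - <<'E'
import cv2
im=cv2.imread("pics/top0.png")[165:235,280:360]
cv2.imwrite("pics/topz.png",cv2.resize(im,None,fx=8,fy=8,interpolation=cv2.INTER_CUBIC))
E
```

```text
(no output)
```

View pics/topz.png

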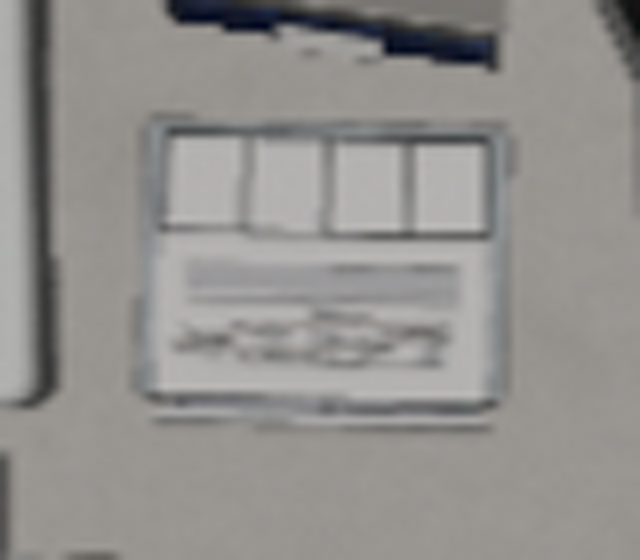

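```bash
python3 - <<'E'
from h import *
ci=camera_info("top")
for n,x,y,z in [("TL",165,130,.088),("TR",490,138,.088),("BR",488,236,.088),("BL",160,230,.088),("fL",155,418,.074),("fR",492,428,.074),("hfl",147,400,.088),("hfr",497,408,.088),("hbl",152,124,.088),("hbr",505,130,.088)]:
    print(n,cast((x+.5)/8-.5+280,(y+.5)/8-.5+165,z,ci).round(4))
E
```

```text
TL [0.6504 0.1049 0.088 ]
TR [ 0.6432 -0.0478  0.088 ]
BR [ 0.597  -0.0457  0.088 ]
BL [0.6032 0.108  0.088 ]
fL [0.5156 0.1129 0.074 ]
fR [ 0.5073 -0.0458  0.074 ]
hfl [0.5237 0.1153 0.088 ]
hfr [ 0.5163 -0.0479  0.088 ]
hbl [0.6534 0.111  0.088 ]
hbr [ 0.6468 -0.0549  0.088 ]
```

{"api": "carry_out", "payload": {
  "turn": [
    [0,0,0.07],
    [0,0,0.07],
    [0,0,0.07],
    [0,0,0.07],
    [0,0,0.07]
  ],
  "dp": [
    [4,30,5],
    [6,40,5],
    [8,40,5],
    [8,40,5],
    [8,40,5]
  ],
  "jaw": [0,0,0,0,0],
  "grip_force": 40
}}

```text
time: 0.6
tcp_pos: [0.2852, -0.3804, 0.232]
tcp_rot: [-179.9, -0.0, 43.9]
wrist_force: [0.5, 0.3, 1.4]
opening: 0.144
```

{"api": "carry_out", "payload": {
  "turn": [
    [0,0,0.08],
    [0,0,0.08],
    [0,0,0.08],
    [0,0,0.08],
    [0,0,0.08]
  ],
  "dp": [
    [8,42,2],
    [8,42,2],
    [8,42,2],
    [8,42,2],
    [10,42,2]
  ],
  "jaw": [0,0,0,0,0]
}}

```text
time: 1.1
tcp_pos: [0.327, -0.1705, 0.2421]
tcp_rot: [180.0, -0.0, 66.8]
wrist_force: [0.5, -0.6, -0.3]
opening: 0.002
```

{"api": "carry_out", "payload": {
  "turn": [
    [0,0,0.08],
    [0,0,0.08],
    [0,0,0.08],
    [0,0,0.08],
    [0,0,0.04]
  ],
  "dp": [
    [14,42,0],
    [18,42,0],
    [20,42,0],
    [30,38,0],
    [30,30,0]
  ],
  "jaw": [0,0,0,0,0]
}}

```text
time: 1.6
tcp_pos: [0.4398, 0.0243, 0.2424]
tcp_rot: [180.0, -0.0, 87.6]
wrist_force: [0.3, -1.5, 0.6]
opening: 0.002
```

{"api": "carry_out", "payload": {
  "turn": [
    [0,0,0]
  ],
  "dp": [
    [0,0,0]
  ],
  "jaw": [0]
}}

```text
time: 1.7
tcp_pos: [0.4405, 0.0251, 0.2413]
tcp_rot: [-179.9, -0.1, 87.7]
wrist_force: [-0.3, -1.0, 0.2]
opening: -0.001
```

```bash
python3 - <<'E'
from station import *
import cv2,pickle
s=get_state(); ci=camera_info("wrist"); im=capture("wrist"); cv2.imwrite("pics/w1.png",im[:,:,::-1])
pickle.dump(ci,open("w1.pkl","wb")); print(s['q'],s['tcp_pos'],s['tcp_rot'],ci)
E
```

```text
[-6.46823901e+00 -2.44269429e+01  1.13107909e+02  6.44749006e-02
  9.14567548e+01 -4.15065469e+00] [0.44051098 0.02507619 0.24129862] [-1.79867306e+02 -7.42568501e-02  8.76838913e+01] {'fx': 335.6521221157356, 'fy': 335.6521221157356, 'cx': 320.01982520660096, 'cy': 202.19407330353758, 'k1': -0.008149952357908882, 'R': array([[ 0.9992238 , -0.03934614, -0.00191868],
       [-0.03667726, -0.94700683,  0.31911259],
       [-0.01437285, -0.31879452, -0.94771487]]), 't': array([-0.43838456, -0.01118578,  0.42789158])}
```

View pics/w1.png

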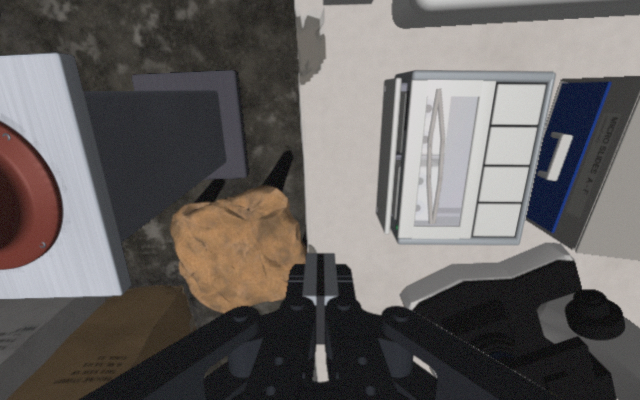

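```bash
python3 - <<'E'
import cv2
im=cv2.imread("pics/w1.png")[60:255,375:560]
cv2.imwrite("pics/w1z.png",cv2.resize(im,None,fx=3,fy=3,interpolation=cv2.INTER_CUBIC))
E
```

```text
(no output)
```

View pics/w1z.png

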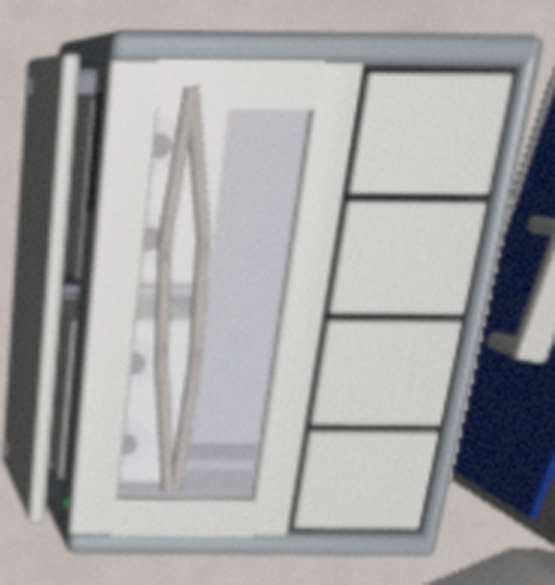

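```bash
python3 - <<'E'
from h import *
import pickle
ci=pickle.load(open("w1.pkl","rb"))
L={"+yF":(366,70),"+yB":(517,70),"-yF":(292,530),"-yB":(421,530),"g1F":(347,197),"g1B":(488,199),"g2F":(329,317),"g2B":(464,318),"g3F":(311,428),"g3B":(440,429)}
P={k:cast((x+.5)/3-.5+375,(y+.5)/3-.5+60,.088,ci) for k,(x,y) in L.items()}
for k in P: print(k,P[k].round(4))
mid=[np.mean([P[a],P[b]],axis=0) for a,b in (("+yF","+yB"),("g1F","g1B"),("g2F","g2B"),("g3F","g3B"),("-yF","-yB"))]
print(np.round(mid,4)); d=mid[0]-mid[4]; print(np.degrees(np.arctan2(-d[0],d[1])),np.hypot(*d[:2]))
E
```

```text
+yF [0.6024 0.1079 0.088 ]
+yB [0.648  0.1063 0.088 ]
-yF [ 0.5959 -0.0429  0.088 ]
-yB [ 0.6409 -0.0446  0.088 ]
g1F [0.6012 0.0705 0.088 ]
g1B [0.6455 0.0683 0.088 ]
g2F [0.6    0.0324 0.088 ]
g2B [0.6439 0.0304 0.088 ]
g3F [ 0.5983 -0.0055  0.088 ]
g3B [ 0.6419 -0.0075  0.088 ]
[[ 0.6252  0.1071  0.088 ]
 [ 0.6233  0.0694  0.088 ]
 [ 0.622   0.0314  0.088 ]
 [ 0.6201 -0.0065  0.088 ]
 [ 0.6184 -0.0437  0.088 ]]
-2.5808170231538865 0.15098578548289107
```

{"api": "carry_out", "payload": {
  "turn": [
    [0,0,0],
    [0,0,0],
    [0,0,0],
    [0,0,0],
    [0,0,0]
  ],
  "dp": [
    [40,14,-20],
    [40,14,-20],
    [40,14,-20],
    [40,14,-30],
    [24,8,-40]
  ],
  "jaw": [0,0,0,0,0]
}}

```text
time: 2.25
tcp_pos: [0.6252, 0.0846, 0.1149]
tcp_rot: [179.7, -0.0, 87.2]
wrist_force: [1.4, -0.8, -1.5]
opening: 0.004
```

{"api": "carry_out", "payload": {
  "turn": [
    [0,0,0],
    [0,0,0]
  ],
  "dp": [
    [0,0,-5],
    [0,0,0]
  ],
  "jaw": [0,0]
}}

```text
time: 2.45
tcp_pos: [0.6199, 0.0841, 0.1061]
tcp_rot: [-179.7, 0.0, 87.2]
wrist_force: [0.7, 0.6, 1.1]
opening: 0.002
```

{"api": "carry_out", "payload": {
  "turn": [
    [0,0,0],
    [0,0,0],
    [0,0,0],
    [0,0,0]
  ],
  "dp": [
    [4,4,-6],
    [0,0,-6],
    [0,0,-3],
    [0,0,0]
  ],
  "jaw": [0,0,0,0]
}}

```text
time: 2.85
tcp_pos: [0.6256, 0.0891, 0.0942]
tcp_rot: [180.0, 0.0, 87.3]
wrist_force: [-0.1, 0.5, -0.9]
opening: 0.002
```

{"api": "carry_out", "payload": {
  "turn": [
    [0,0,0]
  ],
  "dp": [
    [0,0,0]
  ],
  "jaw": [0]
}}

```text
time: 2.95
tcp_pos: [0.6259, 0.0892, 0.0943]
tcp_rot: [179.9, -0.0, 87.3]
wrist_force: [1.0, -0.2, -0.4]
opening: 0.002
```

{"api": "carry_out", "payload": {
  "turn": [
    [0,0,0],
    [0,0,0],
    [0,0,0]
  ],
  "dp": [
    [0,0,-3],
    [0,0,-1.5],
    [0,0,0]
  ],
  "jaw": [0,0,0]
}}

```text
time: 3.25
tcp_pos: [0.6255, 0.0893, 0.0887]
tcp_rot: [-180.0, 0.0, 87.3]
wrist_force: [-0.0, 0.4, -0.6]
opening: -0.0
```

{"api": "carry_out", "payload": {
  "turn": [
    [0,0,0],
    [0,0,0]
  ],
  "dp": [
    [0,0,-1.5],
    [0,0,0]
  ],
  "jaw": [0,0]
}}

```text
time: 3.45
tcp_pos: [0.6257, 0.0893, 0.0874]
tcp_rot: [-180.0, 0.0, 87.3]
wrist_force: [-0.6, 0.2, -1.1]
opening: 0.002
```

{"api": "carry_out", "payload": {
  "turn": [
    [0,0,0],
    [0,0,0]
  ],
  "dp": [
    [0,0,-1.5],
    [0,0,0]
  ],
  "jaw": [0,0]
}}

```text
time: 3.65
tcp_pos: [0.6257, 0.0892, 0.0858]
tcp_rot: [-180.0, 0.0, 87.3]
wrist_force: [-0.5, -0.2, -0.5]
opening: 0.001
```

{"api": "carry_out", "payload": {
  "turn": [
    [0,0,0],
    [0,0,0]
  ],
  "dp": [
    [0,0,-1],
    [0,0,0]
  ],
  "jaw": [0,0]
}}

```text
time: 3.85
tcp_pos: [0.6257, 0.0892, 0.0849]
tcp_rot: [-180.0, 0.0, 87.3]
wrist_force: [-0.8, 0.5, -0.2]
opening: -0.0
```

{"api": "carry_out", "payload": {
  "turn": [
    [0,0,0],
    [0,0,0]
  ],
  "dp": [
    [0,0,-1.5],
    [0,0,0]
  ],
  "jaw": [0,0]
}}

```text
time: 4.05
tcp_pos: [0.6257, 0.0892, 0.0834]
tcp_rot: [-180.0, 0.0, 87.3]
wrist_force: [-0.6, 0.2, 0.2]
opening: -0.0
```

```bash
python3 - <<'E'
from station import *
import cv2,pickle
s=get_state(); ci=camera_info("wrist"); im=capture("wrist"); cv2.imwrite("pics/w2.png",im[:,:,::-1])
print(s['tcp_pos'],s['wrist_force'])
E
```

```text
[0.62566863 0.08924824 0.08335851] [-0.58470958  0.19844211  0.21316268]
```

View pics/w2.png

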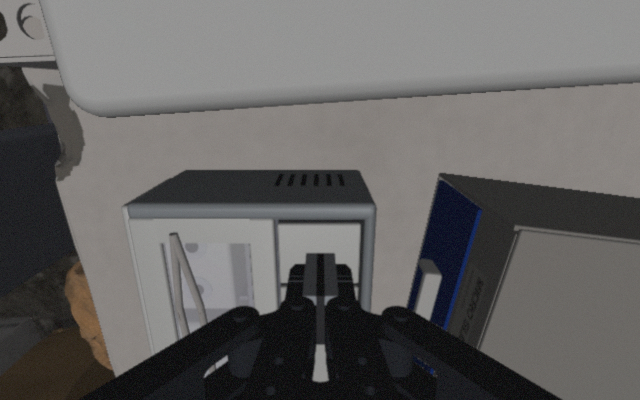

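```bash
python3 - <<'E'
from h import *
ci=camera_info("wrist")
print(proj([.6257,.0892,.0834],ci),proj([.6257,.1002,.0834],ci))
for z in (.088,.083,.078): print(z,cast(279,222,z,ci),cast(361,222,z,ci),cast(285,285,z,ci))
print(-ci["R"].T@ci["t"])
E
```

```text
[320.60445079 249.22832032] [319.68124356 230.88937013]
0.088 [0.60486091 0.10820585 0.088     ] [0.64753022 0.10624168 0.088     ] [0.6049746  0.07034134 0.088     ]
0.083 [0.60411095 0.10621184 0.083     ] [0.64809479 0.10418716 0.083     ] [0.60422815 0.06718083 0.083     ]
0.078 [0.603361   0.10421784 0.078     ] [0.64865935 0.10213264 0.078     ] [0.60348169 0.06402033 0.078     ]
[0.62920446 0.17293117 0.25029969]
```

```bash
python3 - <<'E'
from h import *
ci=camera_info("wrist")
for y in (.1002,.095):
  for z in np.arange(.075,.115,.005): print(y,z.round(3),proj([.6257,y,z],ci).round(1), (proj([.6257+.0145,y,z],ci)-proj([.6257-.0145,y,z],ci))[0].round(1))
E
```

```text
0.1002 0.075 [319.7 224.9] 51.3
0.1002 0.08 [319.7 228.4] 52.7
0.1002 0.085 [319.7 232.1] 54.0
0.1002 0.09 [319.7 236. ] 55.5
0.1002 0.095 [319.7 240.1] 57.0
0.1002 0.1 [319.7 244.4] 58.7
0.1002 0.105 [319.6 249. ] 60.4
0.1002 0.11 [319.6 253.8] 62.2
0.1002 0.115 [319.6 259. ] 64.2
0.095 0.075 [320.1 233.4] 50.9
0.095 0.08 [320.1 237. ] 52.2
0.095 0.085 [320.1 240.9] 53.5
0.095 0.09 [320.1 245. ] 55.0
0.095 0.095 [320.1 249.3] 56.5
0.095 0.1 [320.1 253.8] 58.1
0.095 0.105 [320.1 258.6] 59.8
0.095 0.11 [320.1 263.7] 61.6
0.095 0.115 [320.2 269.1] 63.5
```

{"api": "carry_out", "payload": {
  "turn": [
    [0,0,0],
    [0,0,0]
  ],
  "dp": [
    [0,0,-1.5],
    [0,0,0]
  ],
  "jaw": [0,0]
}}

```text
time: 4.3
tcp_pos: [0.6257, 0.0893, 0.0819]
tcp_rot: [-180.0, 0.0, 87.3]
wrist_force: [0.1, -0.8, 0.1]
opening: 0.002
```

{"api": "carry_out", "payload": {
  "turn": [
    [0,0,0],
    [0,0,0]
  ],
  "dp": [
    [0,0,-1.5],
    [0,0,0]
  ],
  "jaw": [0,0]
}}

```text
time: 4.5
tcp_pos: [0.6256, 0.0892, 0.0803]
tcp_rot: [-180.0, 0.0, 87.3]
wrist_force: [0.1, 0.3, 1.0]
opening: 0.001
```

{"api": "carry_out", "payload": {
  "turn": [
    [0,0,0],
    [0,0,0]
  ],
  "dp": [
    [0,0,-1.5],
    [0,0,0]
  ],
  "jaw": [0,0]
}}

```text
time: 4.7
tcp_pos: [0.6257, 0.0892, 0.0788]
tcp_rot: [-180.0, 0.0, 87.3]
wrist_force: [-0.8, 0.3, 0.9]
opening: 0.003
```

{"api": "carry_out", "payload": {
  "turn": [
    [0,0,0],
    [0,0,0]
  ],
  "dp": [
    [0,0,-1.5],
    [0,0,0]
  ],
  "jaw": [0,0]
}}

```text
time: 4.9
tcp_pos: [0.6257, 0.0892, 0.0774]
tcp_rot: [-180.0, 0.0, 87.3]
wrist_force: [-0.6, -0.2, 0.4]
opening: 0.003
```

```bash
python3 - <<'E'
from station import *
import cv2,pickle
s=get_state(); im=capture("wrist"); cv2.imwrite("pics/w3.png",cv2.resize(im[200:320,260:400,::-1],None,fx=5,fy=5,interpolation=2))
print(s['tcp_pos'],s['wrist_force'])
im=capture("scene"); cv2.imwrite("pics/s3.png",cv2.resize(im[130:260,230:400,::-1],None,fx=4,fy=4,interpolation=2))
E
```

```text
[0.62565858 0.0892324  0.07735561] [-0.6443642  -0.20911285  0.36286841]
```

View pics/w3.png

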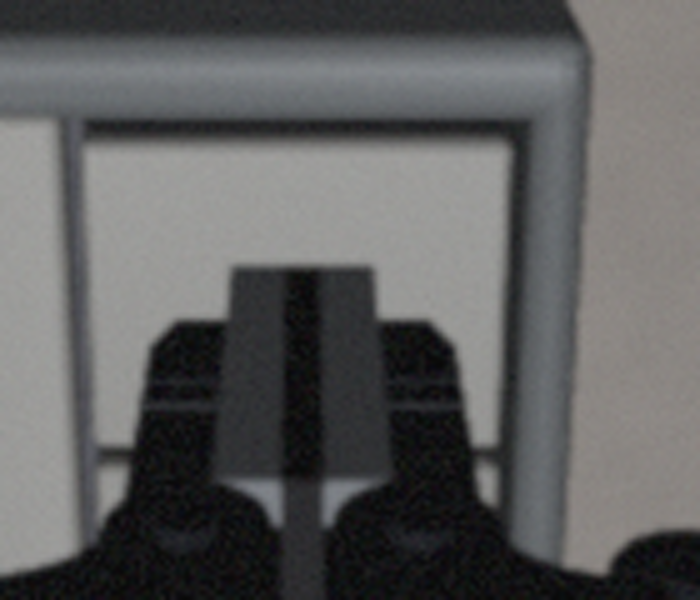

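View pics/s3.png

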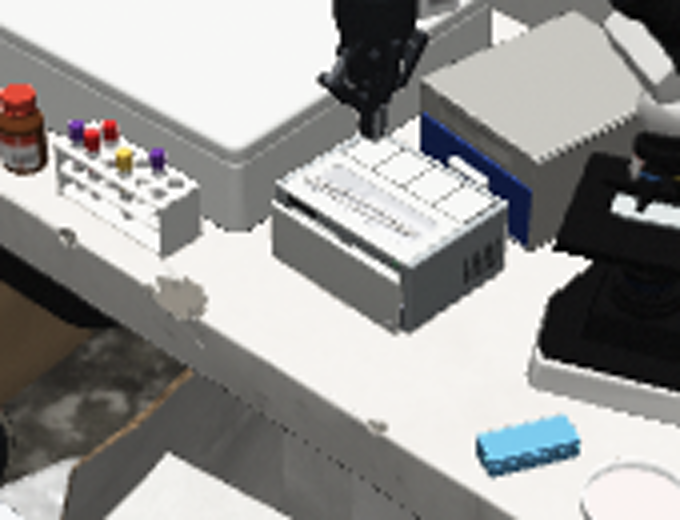

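```bash
python3 - <<'E'
from h import *
ci=camera_info("scene")
for z in (.077,.083,.088,.093,.1): print(z,proj([.6257,.0892,z],ci), (proj([.6257,.0892,z],ci)-[230,130])*4)
for p in [(.6024,.1079),(.648,.1063),(.5959,-.0429),(.6409,-.0446)]: print((proj([*p,.088],ci)-[230,130])*4)
E
```

```text
0.077 [321.75618406 170.00534582] [367.02473624 160.02138328]
0.083 [321.78092141 168.71306696] [367.12368565 154.85226783]
0.088 [321.8016085  167.63234504] [367.20643401 150.52938016]
0.093 [321.82236197 166.54812924] [367.28944788 146.19251696]
0.1 [321.85152897 165.02432403] [367.40611587 140.09729612]
[335.53012909 153.36827602]
[369.26950677 132.94271632]
[456.27524577 224.65448759]
[489.43132525 202.67156423]
```

{"api": "carry_out", "payload": {
  "turn": [
    [0,0,0],
    [0,0,0]
  ],
  "dp": [
    [0,0,-1.5],
    [0,0,-1]
  ],
  "jaw": [0,0]
}}

```text
time: 5.2
tcp_pos: [0.6258, 0.0892, 0.075]
tcp_rot: [180.0, 0.0, 87.3]
wrist_force: [-0.1, -0.8, -0.6]
opening: -0.005
```

{"api": "carry_out", "payload": {
  "turn": [
    [0,0,0],
    [0,0,0]
  ],
  "dp": [
    [0,0,-1],
    [0,0,-1]
  ],
  "jaw": [0,0]
}}

```text
time: 5.4
tcp_pos: [0.6258, 0.0892, 0.073]
tcp_rot: [-180.0, 0.0, 87.3]
wrist_force: [0.4, -0.8, 1.1]
opening: -0.004
```

{"api": "carry_out", "payload": {
  "turn": [
    [0,0,0],
    [0,0,0]
  ],
  "dp": [
    [0,0,-1],
    [0,0,-1]
  ],
  "jaw": [0,0]
}}

```text
time: 5.6
tcp_pos: [0.6258, 0.0893, 0.071]
tcp_rot: [-180.0, -0.0, 87.3]
wrist_force: [-1.0, 0.3, -0.3]
opening: -0.004
```

{"api": "carry_out", "payload": {
  "turn": [
    [0,0,0],
    [0,0,0]
  ],
  "dp": [
    [0,0,-1],
    [0,0,-1]
  ],
  "jaw": [0,0]
}}

```text
time: 5.8
tcp_pos: [0.6258, 0.0892, 0.069]
tcp_rot: [-180.0, -0.0, 87.3]
wrist_force: [-0.0, -0.2, 0.2]
opening: 0.004
```

{"api": "carry_out", "payload": {
  "turn": [
    [0,0,0],
    [0,0,0]
  ],
  "dp": [
    [0,0,-1],
    [0,0,-1]
  ],
  "jaw": [0,0]
}}

```text
time: 6.0
tcp_pos: [0.6258, 0.0893, 0.067]
tcp_rot: [180.0, 0.0, 87.3]
wrist_force: [0.1, -0.3, -0.8]
opening: 0.001
```

{"api": "carry_out", "payload": {
  "turn": [
    [0,0,0],
    [0,0,0]
  ],
  "dp": [
    [0,0,-1],
    [0,0,-1]
  ],
  "jaw": [0,0]
}}

```text
time: 6.2
tcp_pos: [0.6258, 0.0892, 0.065]
tcp_rot: [-180.0, 0.0, 87.3]
wrist_force: [0.6, -0.1, 0.9]
opening: -0.002
```

```bash
python3 - <<'E'
from station import *
import cv2,pickle
s=get_state(); im=capture("wrist"); cv2.imwrite("pics/w4.png",im[:,:,::-1])
im=capture("scene"); cv2.imwrite("pics/s4.png",cv2.resize(im[130:220,270:390,::-1],None,fx=6,fy=6,interpolation=2))
E
```

```text
(no output)
```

View pics/w4.png

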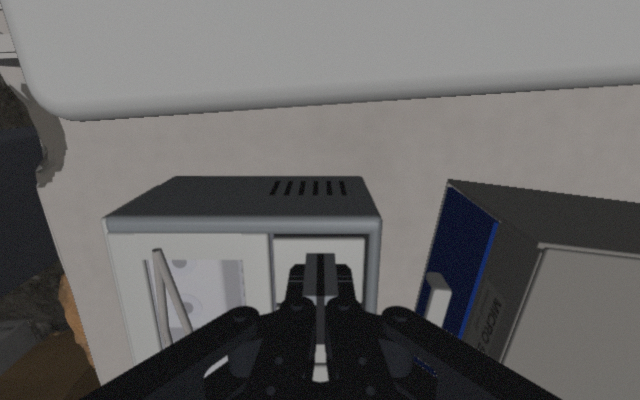

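View pics/s4.png

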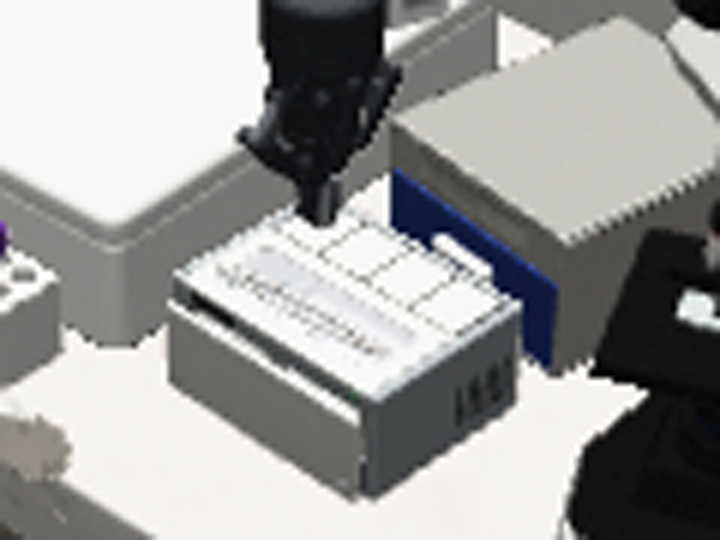

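{"api": "carry_out", "payload": {
  "turn": [
    [0,0,0],
    [0,0,0]
  ],
  "dp": [
    [0,0,-1],
    [0,0,0]
  ],
  "jaw": [0,0]
}}

```text
time: 6.5
tcp_pos: [0.626, 0.0892, 0.0643]
tcp_rot: [180.0, -0.0, 87.3]
wrist_force: [0.4, -0.3, -0.5]
opening: 0.0
```

{"api": "carry_out", "payload": {
  "turn": [
    [0,0,0],
    [0,0,0]
  ],
  "dp": [
    [0,0,-1],
    [0,0,0]
  ],
  "jaw": [0,0]
}}

```text
time: 6.7
tcp_pos: [0.6261, 0.0893, 0.0639]
tcp_rot: [180.0, -0.0, 87.3]
wrist_force: [-1.7, 0.0, 5.1]
opening: 0.001
```

{"api": "carry_out", "payload": {
  "turn": [
    [0,0,0],
    [0,0,0]
  ],
  "dp": [
    [0,0,-1],
    [0,0,0]
  ],
  "jaw": [0,0]
}}

```text
time: 6.9
tcp_pos: [0.6261, 0.0892, 0.0629]
tcp_rot: [180.0, -0.0, 87.3]
wrist_force: [-2.8, -0.6, 4.3]
opening: -0.002
```

{"api": "carry_out", "payload": {
  "turn": [
    [0,0,0],
    [0,0,0]
  ],
  "dp": [
    [0,0,-1],
    [0,0,0]
  ],
  "jaw": [0,0]
}}

```text
time: 7.1
tcp_pos: [0.6261, 0.0893, 0.062]
tcp_rot: [180.0, -0.0, 87.3]
wrist_force: [-2.5, -0.0, 4.6]
opening: -0.001
```

{"api": "carry_out", "payload": {
  "turn": [
    [0,0,0],
    [0,0,0]
  ],
  "dp": [
    [0,0,-1],
    [0,0,0]
  ],
  "jaw": [0,0]
}}

```text
time: 7.3
tcp_pos: [0.6261, 0.0893, 0.0606]
tcp_rot: [180.0, -0.0, 87.3]
wrist_force: [-0.9, -0.5, 4.3]
opening: 0.001
```

It gives: this is the release (the leftmost plate). Keep pressing.

{"api": "carry_out", "payload": {
  "turn": [
    [0,0,0],
    [0,0,0],
    [0,0,0]
  ],
  "dp": [
    [0,0,-1],
    [0,0,-0.5],
    [0,0,0]
  ],
  "jaw": [0,0,0]
}}

```text
time: 7.6
tcp_pos: [0.6261, 0.0893, 0.059]
tcp_rot: [180.0, -0.0, 87.3]
wrist_force: [-2.0, 0.2, 5.8]
opening: 0.001
```

```bash
python3 - <<'E'
from station import *
import cv2,pickle
im=capture("scene"); cv2.imwrite("pics/s5.png",cv2.resize(im[130:220,270:390,::-1],None,fx=6,fy=6,interpolation=2))
print(get_state()['wrist_force'])
E
```

```text
[-0.81718839  0.68729248  6.00111912]
```

View pics/s5.png

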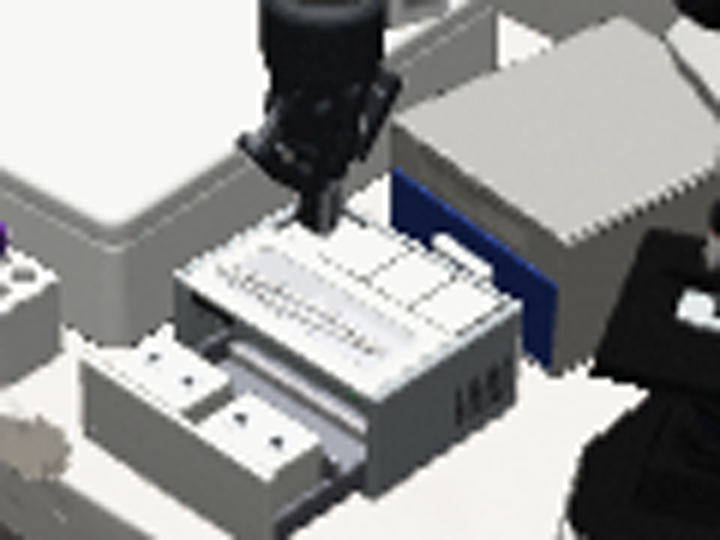

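{"api": "carry_out", "payload": {
  "turn": [
    [0,0,0],
    [0,0,0],
    [0,0,0],
    [0,0,0],
    [0,0,0]
  ],
  "dp": [
    [0,0,20],
    [0,0,20],
    [-35,-3,0],
    [-40,-4,0],
    [-40,-4,0]
  ],
  "jaw": [0,0,0,0,0]
}}

```text
time: 8.15
tcp_pos: [0.5093, 0.0781, 0.0975]
tcp_rot: [-179.9, 0.0, 87.3]
wrist_force: [-0.7, -0.1, 0.0]
opening: 0.002
```

{"api": "carry_out", "payload": {
  "turn": [
    [0,0,0],
    [0,0,0],
    [0,0,0]
  ],
  "dp": [
    [-35,-3,0],
    [0,0,0],
    [0,0,0]
  ],
  "jaw": [0,0,0]
}}

```text
time: 8.45
tcp_pos: [0.4753, 0.0753, 0.0979]
tcp_rot: [180.0, -0.0, 87.3]
wrist_force: [1.0, 0.4, 0.7]
opening: 0.001
```

```bash
python3 - <<'E'
from station import *
import cv2,pickle
s=get_state(); ci=camera_info("wrist"); im=capture("wrist"); cv2.imwrite("pics/w5.png",im[:,:,::-1])
pickle.dump(ci,open("w5.pkl","wb")); print(s['tcp_pos'],s['tcp_rot'])
E
```

```text
[0.47530843 0.07525788 0.09794536] [ 1.79987757e+02 -3.09385952e-03  8.73032502e+01]
```

View pics/w5.png

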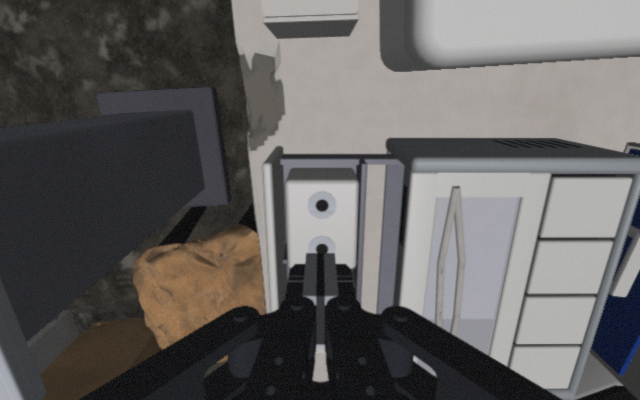

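```bash
python3 - <<'E'
from h import *
import pickle
ci=pickle.load(open("w5.pkl","rb"))
for p in [(322,205),(322,245),(288,182),(357,182),(288,248)]: print(p,cast(*p,.066,ci).round(4))
E
```

```text
(322, 205) [0.4769 0.0899 0.066 ]
(322, 245) [0.4757 0.0622 0.066 ]
(288, 182) [0.4568 0.1057 0.066 ]
(357, 182) [0.499  0.1038 0.066 ]
(288, 248) [0.4533 0.0611 0.066 ]
```

{"api": "carry_out", "payload": {
  "turn": [
    [0,0,0],
    [0,0,0],
    [0,0,0],
    [0,0,0],
    [0,0,0]
  ],
  "dp": [
    [0,0,-20],
    [0,0,-18],
    [0,0,-10],
    [0,0,-3],
    [0,0,0]
  ],
  "jaw": [0,0,0,0,0]
}}

```text
time: 9.0
tcp_pos: [0.4762, 0.0753, 0.0474]
tcp_rot: [-180.0, 0.0, 87.3]
wrist_force: [-0.6, 0.1, 0.3]
opening: -0.004
```

{"api": "carry_out", "payload": {
  "turn": [
    [0,0,0],
    [0,0,0],
    [0,0,0]
  ],
  "dp": [
    [0,0,-2],
    [0,0,-2],
    [0,0,0]
  ],
  "jaw": [0,0,0]
}}

```text
time: 9.3
tcp_pos: [0.4761, 0.0753, 0.0439]
tcp_rot: [180.0, -0.0, 87.3]
wrist_force: [0.2, -0.4, 0.1]
opening: 0.001
```

{"api": "carry_out", "payload": {
  "turn": [
    [0,0,0],
    [0,0,0],
    [0,0,0]
  ],
  "dp": [
    [0,0,-2],
    [0,0,-2],
    [0,0,0]
  ],
  "jaw": [0,0,0]
}}

```text
time: 9.6
tcp_pos: [0.4763, 0.0753, 0.0401]
tcp_rot: [179.9, -0.0, 87.3]
wrist_force: [-0.5, 0.2, 3.7]
opening: -0.0
```

{"api": "carry_out", "payload": {
  "turn": [
    [0,0,0],
    [0,0,0],
    [0,0,0]
  ],
  "dp": [
    [0,0,-2],
    [0,0,-2],
    [0,0,0]
  ],
  "jaw": [0,0,0]
}}

```text
time: 9.9
tcp_pos: [0.4762, 0.0753, 0.0355]
tcp_rot: [179.9, -0.0, 87.3]
wrist_force: [1.1, -0.2, 2.8]
opening: -0.0
```

{"api": "carry_out", "payload": {
  "turn": [
    [0,0,0],
    [0,0,0],
    [0,0,0]
  ],
  "dp": [
    [0,0,-2],
    [0,0,-1],
    [0,0,0]
  ],
  "jaw": [0,0,0]
}}

```text
time: 10.2
tcp_pos: [0.4762, 0.0753, 0.0326]
tcp_rot: [179.9, -0.0, 87.3]
wrist_force: [2.2, 0.1, 2.9]
opening: 0.002
```

{"api": "carry_out", "payload": {
  "turn": [
    [0,0,0],
    [0,0,0]
  ],
  "dp": [
    [0,0,-1],
    [0,0,0]
  ],
  "jaw": [0,0]
}}

```text
time: 10.4
tcp_pos: [0.4762, 0.0753, 0.0321]
tcp_rot: [180.0, -0.0, 87.3]
wrist_force: [0.2, -0.1, 6.4]
opening: -0.001
```

{"api": "carry_out", "payload": {
  "turn": [
    [0,0,0],
    [0,0,0]
  ],
  "dp": [
    [0,0,-1],
    [0,0,0]
  ],
  "jaw": [0,0]
}}

```text
time: 10.6
tcp_pos: [0.4766, 0.0753, 0.0321]
tcp_rot: [180.0, 0.0, 87.3]
wrist_force: [-2.2, 0.6, 10.8]
opening: -0.004
```

{"api": "carry_out", "payload": {
  "turn": [
    [0,0,0],
    [0,0,0]
  ],
  "dp": [
    [0,0,-1],
    [0,0,0]
  ],
  "jaw": [0,0]
}}

```text
time: 10.8
tcp_pos: [0.4774, 0.0752, 0.032]
tcp_rot: [179.8, 0.0, 87.3]
wrist_force: [-1.1, -0.7, 14.0]
opening: 0.002
```

{"api": "carry_out", "payload": {
  "turn": [
    [0,0,0],
    [0,0,0],
    [0,0,0],
    [0,0,0],
    [0,0,0]
  ],
  "dp": [
    [0,0,15],
    [0,0,25],
    [-2,-37,0],
    [-1,-37,0],
    [0,0,0]
  ],
  "jaw": [0,0,0,0,0]
}}

```text
time: 11.3
tcp_pos: [0.4717, -0.0014, 0.0687]
tcp_rot: [-179.9, 0.1, 87.1]
wrist_force: [0.2, 0.5, -0.3]
opening: 0.001
```

{"api": "carry_out", "payload": {
  "turn": [
    [0,0,0],
    [0,0,0],
    [0,0,0],
    [0,0,0]
  ],
  "dp": [
    [0,0,-12],
    [0,0,-8],
    [0,0,-2],
    [0,0,0]
  ],
  "jaw": [0,0,0,0]
}}

```text
time: 11.7
tcp_pos: [0.4717, 0.0022, 0.0462]
tcp_rot: [-179.8, -0.0, 87.4]
wrist_force: [-1.1, 0.3, -0.4]
opening: -0.001
```

{"api": "carry_out", "payload": {
  "turn": [
    [0,0,0],
    [0,0,0],
    [0,0,0]
  ],
  "dp": [
    [0,0,-2],
    [0,0,-2],
    [0,0,0]
  ],
  "jaw": [0,0,0]
}}

```text
time: 12.0
tcp_pos: [0.4728, 0.0014, 0.0435]
tcp_rot: [-180.0, -0.0, 87.3]
wrist_force: [-0.6, 0.3, 0.3]
opening: -0.001
```

{"api": "carry_out", "payload": {
  "turn": [
    [0,0,0],
    [0,0,0],
    [0,0,0],
    [0,0,0],
    [0,0,0]
  ],
  "dp": [
    [0,0,-2],
    [0,0,-2],
    [0,0,-2],
    [0,0,-1],
    [0,0,0]
  ],
  "jaw": [0,0,0,0,0]
}}

```text
time: 12.5
tcp_pos: [0.4731, 0.0012, 0.0368]
tcp_rot: [180.0, -0.0, 87.3]
wrist_force: [-1.2, 1.1, 3.8]
opening: -0.004
```

{"api": "carry_out", "payload": {
  "turn": [
    [0,0,0],
    [0,0,0],
    [0,0,0]
  ],
  "dp": [
    [0,0,-2],
    [0,0,-2],
    [0,0,0]
  ],
  "jaw": [0,0,0]
}}

```text
time: 12.8
tcp_pos: [0.4731, 0.0012, 0.0324]
tcp_rot: [180.0, 0.0, 87.3]
wrist_force: [1.7, 0.5, 2.2]
opening: 0.001
```

{"api": "carry_out", "payload": {
  "turn": [
    [0,0,0],
    [0,0,0],
    [0,0,0]
  ],
  "dp": [
    [0,0,-1],
    [0,0,-1],
    [0,0,0]
  ],
  "jaw": [0,0,0]
}}

```text
time: 13.1
tcp_pos: [0.4738, 0.0012, 0.0321]
tcp_rot: [179.9, 0.0, 87.3]
wrist_force: [-2.9, 0.2, 11.0]
opening: -0.0
```

{"api": "carry_out", "payload": {
  "turn": [
    [0,0,0],
    [0,0,0]
  ],
  "dp": [
    [0,0,-1],
    [0,0,0]
  ],
  "jaw": [0,0]
}}

```text
time: 13.3
tcp_pos: [0.4747, 0.0011, 0.032]
tcp_rot: [179.8, 0.0, 87.3]
wrist_force: [-2.0, 1.1, 13.6]
opening: 0.006
```

{"api": "carry_out", "payload": {
  "turn": [
    [0,0,0],
    [0,0,0],
    [0,0,0],
    [0,0,0],
    [0,0,0]
  ],
  "dp": [
    [0,0,15],
    [0,0,25],
    [0,15,20],
    [-45,15,10],
    [-45,0,0]
  ],
  "jaw": [0,0,0,0,0]
}}

```text
time: 13.8
tcp_pos: [0.3826, 0.032, 0.1004]
tcp_rot: [180.0, -0.0, 87.4]
wrist_force: [-1.4, -1.1, 0.5]
opening: 0.0
```

{"api": "carry_out", "payload": {
  "turn": [
    [0,0,0],
    [0,0,0]
  ],
  "dp": [
    [0,0,0],
    [0,0,0]
  ],
  "jaw": [0,0]
}}

```text
time: 14.0
tcp_pos: [0.3819, 0.0313, 0.0989]
tcp_rot: [180.0, 0.0, 87.3]
wrist_force: [-0.1, -0.3, 0.9]
opening: -0.004
```

```bash
python3 - <<'E'
from station import *
import cv2,pickle
s=get_state(); ci=camera_info("wrist"); im=capture("wrist"); cv2.imwrite("pics/w6.png",im[:,:,::-1])
pickle.dump(ci,open("w6.pkl","wb")); print(s['tcp_pos'],s['tcp_rot'])
im=capture("scene"); cv2.imwrite("pics/s6.png",cv2.resize(im[130:240,250:390,::-1],None,fx=5,fy=5,interpolation=2))
E
```

```text
[0.38190548 0.03134182 0.09887823] [1.79963204e+02 9.43428447e-03 8.73111662e+01]
```

View pics/w6.png

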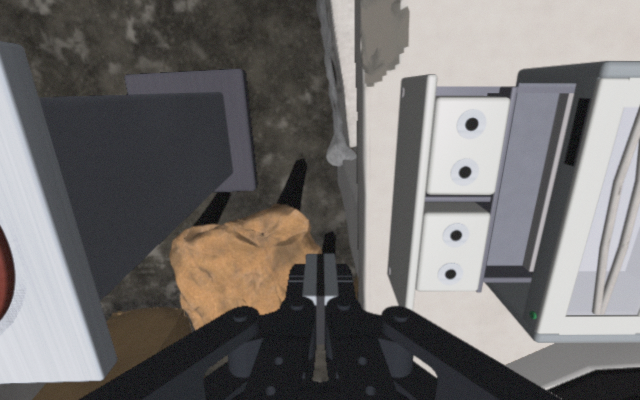

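View pics/s6.png

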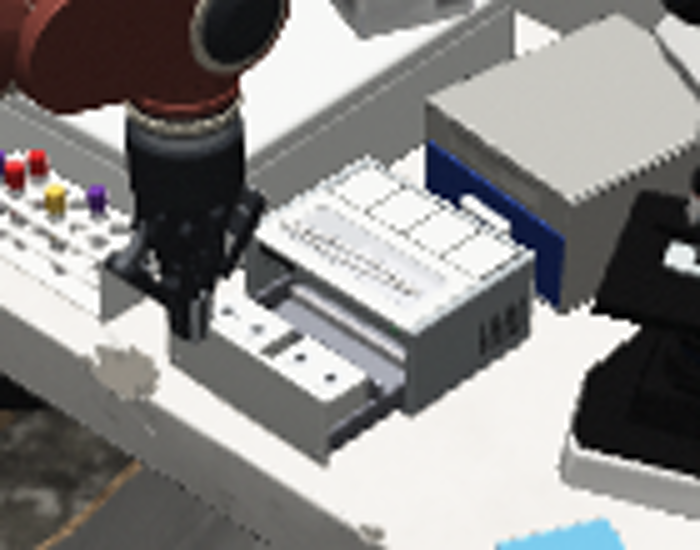

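{"api": "carry_out", "payload": {
  "turn": [
    [0,0,0],
    [0,0,0],
    [0,0,0],
    [0,0,0],
    [0,0,0]
  ],
  "dp": [
    [0,9,-30],
    [0,0,-30],
    [14,0,-7],
    [14,0,0],
    [0,0,0]
  ],
  "jaw": [0,0,0,0,0]
}}

```text
time: 14.6
tcp_pos: [0.4127, 0.04, 0.0324]
tcp_rot: [-179.9, 0.0, 87.3]
wrist_force: [-0.5, 0.7, 1.2]
opening: -0.001
```

{"api": "carry_out", "payload": {
  "turn": [
    [0,0,0],
    [0,0,0],
    [0,0,0],
    [0,0,0]
  ],
  "dp": [
    [5,0,0],
    [5,0,0],
    [5,0,0],
    [5,0,0]
  ],
  "jaw": [0,0,0,0]
}}

```text
time: 15.0
tcp_pos: [0.4307, 0.0401, 0.0327]
tcp_rot: [-179.9, 0.0, 87.3]
wrist_force: [-2.4, -1.9, 1.9]
opening: -0.001
```

{"api": "carry_out", "payload": {
  "turn": [
    [0,0,0],
    [0,0,0],
    [0,0,0],
    [0,0,0],
    [0,0,0]
  ],
  "dp": [
    [8,-0.4,0],
    [8,-0.3,0],
    [8,-0.4,0],
    [8,-0.3,0],
    [8,-0.4,0]
  ],
  "jaw": [0,0,0,0,0]
}}

```text
time: 15.5
tcp_pos: [0.4714, 0.0382, 0.0326]
tcp_rot: [-180.0, 0.0, 87.3]
wrist_force: [-4.5, -1.7, 3.4]
opening: 0.009
```

{"api": "carry_out", "payload": {
  "turn": [
    [0,0,0],
    [0,0,0],
    [0,0,0]
  ],
  "dp": [
    [8,-0.4,0],
    [6,-0.3,0],
    [0,0,0]
  ],
  "jaw": [0,0,0]
}}

```text
time: 15.8
tcp_pos: [0.4847, 0.0376, 0.0326]
tcp_rot: [-179.8, 0.0, 87.3]
wrist_force: [-7.5, -2.5, 5.1]
opening: 0.001
```

{"api": "carry_out", "payload": {
  "turn": [
    [0,0,0],
    [0,0,0],
    [0,0,0]
  ],
  "dp": [
    [5,-0.2,0],
    [5,-0.2,0],
    [0,0,0]
  ],
  "jaw": [0,0,0]
}}

```text
time: 16.1
tcp_pos: [0.4947, 0.0374, 0.0321]
tcp_rot: [-179.9, -0.0, 87.3]
wrist_force: [-4.5, -2.3, 2.0]
opening: 0.0
```

{"api": "carry_out", "payload": {
  "turn": [
    [0,0,0],
    [0,0,0],
    [0,0,0]
  ],
  "dp": [
    [3,-0.2,0],
    [2,0,0],
    [0,0,0]
  ],
  "jaw": [0,0,0]
}}

```text
time: 16.4
tcp_pos: [0.4996, 0.0371, 0.0321]
tcp_rot: [-179.9, 0.0, 87.3]
wrist_force: [-4.4, -2.6, 1.8]
opening: 0.001
```

{"api": "carry_out", "payload": {
  "turn": [
    [0,0,0],
    [0,0,0]
  ],
  "dp": [
    [2,-0.1,0],
    [0,0,0]
  ],
  "jaw": [0,0]
}}

```text
time: 16.6
tcp_pos: [0.5014, 0.037, 0.0321]
tcp_rot: [-179.9, 0.0, 87.3]
wrist_force: [-4.1, -1.1, 1.1]
opening: -0.001
```

{"api": "carry_out", "payload": {
  "turn": [
    [0,0,0],
    [0,0,0]
  ],
  "dp": [
    [2,-0.1,0],
    [0,0,0]
  ],
  "jaw": [0,0]
}}

```text
time: 16.8
tcp_pos: [0.5018, 0.037, 0.0321]
tcp_rot: [-179.7, 0.0, 87.3]
wrist_force: [-11.0, -2.4, 5.5]
opening: 0.001
```

{"api": "carry_out", "payload": {
  "turn": [
    [0,0,0],
    [0,0,0]
  ],
  "dp": [
    [1,0,0],
    [0,0,0]
  ],
  "jaw": [0,0]
}}

```text
time: 17.0
tcp_pos: [0.5018, 0.037, 0.0321]
tcp_rot: [-179.5, 0.0, 87.3]
wrist_force: [-13.9, -1.9, 8.1]
opening: -0.002
```

{"api": "carry_out", "payload": {
  "turn": [
    [0,0,0],
    [0,0,0]
  ],
  "dp": [
    [1,0,0],
    [0,0,0]
  ],
  "jaw": [0,0]
}}

```text
time: 17.2
tcp_pos: [0.5018, 0.037, 0.032]
tcp_rot: [-179.4, 0.0, 87.3]
wrist_force: [-18.7, -3.1, 11.4]
opening: -0.001
```

{"api": "carry_out", "payload": {
  "turn": [
    [0,0,0],
    [0,0,0],
    [0,0,0],
    [0,0,0]
  ],
  "dp": [
    [-3,0,0],
    [-4,0,0],
    [-10,0,0],
    [-30,0,0]
  ],
  "jaw": [0,0,0,0]
}}

```text
time: 17.6
tcp_pos: [0.4614, 0.037, 0.0342]
tcp_rot: [179.7, -0.0, 87.3]
wrist_force: [-1.1, -0.6, 0.8]
opening: -0.0
```

{"api": "carry_out", "payload": {
  "turn": [
    [0,0,0],
    [0,0,0],
    [0,0,0],
    [0,0,0],
    [0,0,0]
  ],
  "dp": [
    [-35,0,20],
    [-35,0,35],
    [0,0,35],
    [0,0,0],
    [0,0,0]
  ],
  "jaw": [0,0,0,0,0]
}}

```text
time: 18.1
tcp_pos: [0.3904, 0.0371, 0.1245]
tcp_rot: [179.6, -0.0, 87.3]
wrist_force: [0.2, 0.1, -0.5]
opening: 0.002
```

```bash
python3 - <<'E'
from station import *
import cv2,pickle
s=get_state(); im=capture("wrist"); cv2.imwrite("pics/w7.png",im[:,:,::-1])
print(s['tcp_pos'],s['wrist_force'])
im=capture("scene"); cv2.imwrite("pics/s7.png",cv2.resize(im[130:240,250:390,::-1],None,fx=5,fy=5,interpolation=2))
E
```

```text
[0.39037742 0.03706434 0.12446471] [ 0.22955523  0.05027531 -0.49936021]
```

View pics/w7.png

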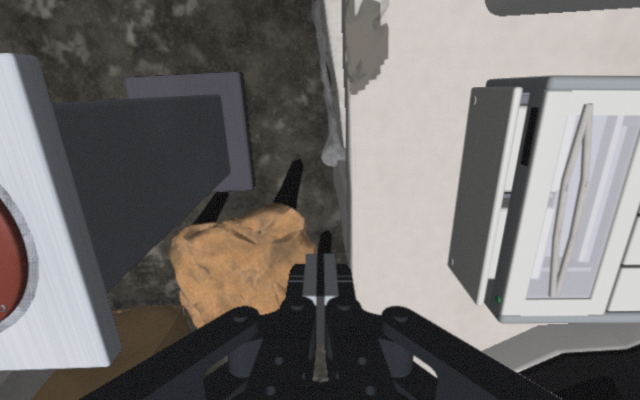

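View pics/s7.png

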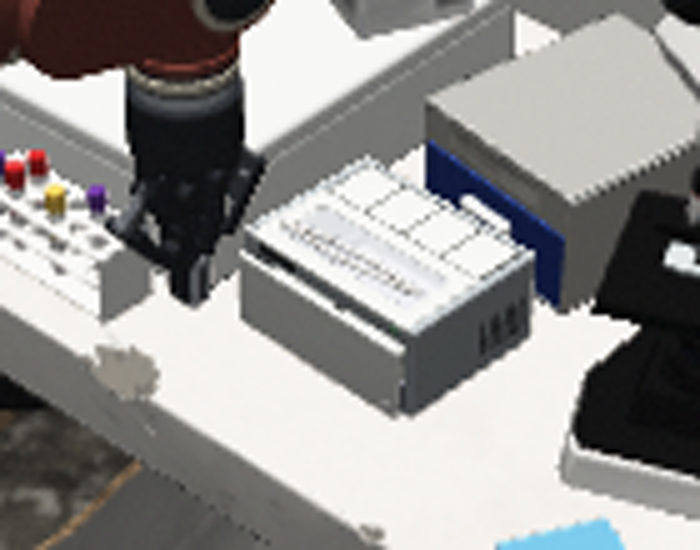

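{"api": "carry_out", "payload": {
  "turn": [
    [0,0,0],
    [0,0,0],
    [0,0,0],
    [0,0,0],
    [0,0,0]
  ],
  "dp": [
    [0,0,0],
    [0,0,0],
    [0,0,0],
    [0,0,0],
    [0,0,0]
  ],
  "jaw": [0,0,0,0,0]
}}

```text
time: 18.7
tcp_pos: [0.3888, 0.037, 0.1224]
tcp_rot: [-180.0, -0.0, 87.3]
wrist_force: [0.2, -0.2, -0.5]
opening: -0.002
```

```bash
python3 - <<'E'
from station import *
from h import *
import cv2
ci=camera_info("wrist"); im=capture("wrist"); cv2.imwrite("pics/w8.png",cv2.resize(im[60:340,430:640,::-1],None,fx=2,fy=2,interpolation=2))
o=np.array([.590,.033]); xh=np.array([.999,-.045])
for p in [(514,90),(521,90),(476,298),(485,298),(550,92),(505,315)]:
    P=cast(*p,.074 if p[0]<530 and p[1]<310 else .088,ci); print(p,P.round(4),((P[:2]-o)@xh).round(4))
im=capture("top"); cv2.imwrite("pics/t8.png",cv2.resize(im[165:255,180:420,::-1],None,fx=3,fy=3,interpolation=2))
E
```

```text
(514, 90) [0.5105 0.1147 0.074 ] -0.0831
(521, 90) [0.5148 0.1145 0.074 ] -0.0788
(476, 298) [ 0.5025 -0.0333  0.074 ] -0.0844
(485, 298) [ 0.5093 -0.0337  0.074 ] -0.0776
(550, 92) [0.5237 0.1131 0.088 ] -0.0699
(505, 315) [ 0.5177 -0.0387  0.088 ] -0.069
```

View pics/w8.png

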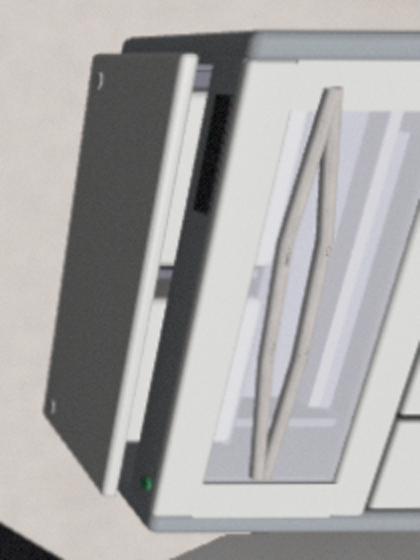

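View pics/t8.png

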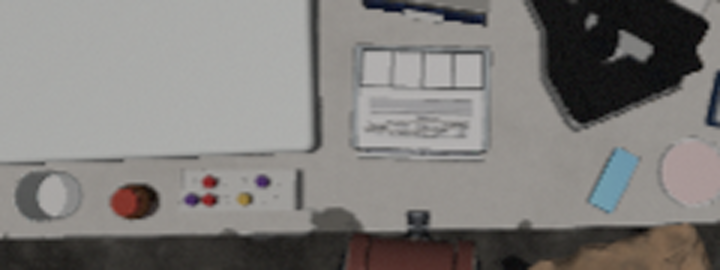

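```bash
python3 -c "
from station import *
print(sign_off())"
```

```text
the job is handed in; nothing more can be done
None
```

The job is done and handed in at about 19 s. The drawer is shut and both cartridges are pressed home.

- **Release:** It was the leftmost (+y) plate, the first one I tried. It gave at about 4–6 N over roughly 5 mm, and the picture showed the drawer spring out.
- **Cartridges:** Both were pressed down until they stopped. The force rose to about 14 N with no further travel, and both stopped at the same height (TCP z 0.032 m). In the next picture both sat below the drawer front's upper edge.
- **Drawer:** I pushed it in until the force reached about 19 N with no further travel, then backed off. More than a second later the front edge was still at about stainer x -0.079, which is the shut position.
- **Other objects:** In the last top view the forceps, rack, bottle, beaker, mailer and petri dish looked to be where they started. I did not check the glasses case or the tip box in that view.

**Disagreement:** the closed fingertips touched the plate with the reported TCP about 24 mm below it. I took contact heights from force and pictures instead of the stated TCP. During the final push the wrist also read about 11 N upward. I did not trace the cause; everything stayed well under the limits.

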